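Lay out spare parts at three repair stations

TASK

Get the three opened devices ready for reassembly by laying each spare part squarely inside the printed outline where it belongs: the battery between the two halves of the handheld radio, its long side running from one half to the other; the speaker driver to the left of the round smart speaker; and the circuit board behind the small computer case, its long side parallel to the case's long side. Set the heat sink, fins up, centred on top of the board. Left and behind are as seen from the robot looking out over the bench (behind = on the far side of the case); everything ends flat and let go, and the screw pot, the tape roll and the loupe stay where they are.

Things in the scene. Friction and masses are not known exactly. Their poses are not given: they have to be found in the camera images.
- battery: Loose battery pack: grey rectangular block, 62 (x) x 40 (y) x 16 mm high, with a black contact band at one end of its long (x) axis; 70-120 g. Origin: centre of its underside, z up. Which end points where does not matter.
- driver: Loose round loudspeaker driver, cone up: dark steel, 44 mm diameter at the rim (from 11 to 24 mm above its underside), narrower magnet (34 mm diameter) below, 24 mm high; 75-135 g. Origin: centre of its underside, z up; its yaw has no meaning.
- board: Loose circuit board on a black plastic carrier: rectangular block 44 (x) x 56 (y) x 12 mm high, green flat top with a small black chip at its centre; 45-80 g. Origin: centre of its underside, z up. Which end points where does not matter.
- heatsink: Loose finned aluminium heat sink, 36 x 36 x 22 mm high, fins up and running along its x; can be gripped across either pair of sides; 45-80 g. Origin: centre of its underside, z up.
- radio_station: Fixed grey mat 140 (x) x 216 (y) x 3 mm with an opened handheld radio: two flat halves, 125 (x) x 58 (y) mm, 8 mm high above the mat, centred at y = +75 (white) and -75 mm (black). Between them, at the mat's centre, a white outline 60 (x) x 82 (y) mm for the battery, its long axis along y. Origin: centre of mat's underside; x away from the robot, y to its left, yaw up to 0.18 rad.
- speaker_station: Fixed grey mat 100 (x) x 224 (y) x 3 mm with an opened round smart speaker, 76 mm diameter, 26 mm high above the mat, at its centre. White circles of 64 mm diameter centred at y = +76 mm (left of the speaker: the driver's place) and y = -76 mm (right: stays empty). Origin: centre of mat's underside; x away from the robot, y to its left, yaw up to 0.18 rad.
- case_station: Fixed grey mat 152 (x) x 182 (y) x 3 mm; open computer case 66 x 96 mm, 25 mm above the mat, centred at (-31, -31) mm. White outlines: 64 (x) x 76 (y) mm centred at (39, -31) mm, behind the case (board's place, board's x along mat's x), and 64 x 60 mm at (-31, 54) mm, left of it (stays empty). Origin: centre of mat's underside; x away from the robot, y to its left, yaw up to 0.18 rad.
- screw_pot: Bystander, loose: small round screw jar with a metal lid, 26 mm diameter, 22 mm high, standing near the middle of the parts. Origin: centre of its underside. Leave alone.
- tape_roll: Bystander, loose: tan ring of tape lying flat, 60 mm outside diameter, 40 mm hole, 19 mm high. Origin: centre of its underside. Leave alone.
- loupe: Bystander, loose: black eyepiece magnifier standing upright, 38 mm diameter foot, 34 mm high. Origin: centre of its underside. Leave alone.
Things that resemble listed ones, but are neither listed nor needed, are in the scene too. Of the things that look like the battery, take the one that is farthest from the robot's base at the start.

How it is judged:
At the end, for the whole second after the job is handed in: Battery, driver and board each lie flat within 12 mm of the centre of their outline (along its x and y), battery and board within 0.3 rad of square; the heat sink rests on the board, within 10 mm of its centre. All upright within 0.1 rad, at rest and released (x of battery in the frame of radio_station between -0.012 and 0.012 m and y of battery in the frame of radio_station between -0.012 and 0.012 m and z of battery in the frame of radio_station between -0.001 and 0.007 m and angle between the x axis of battery and the y axis of radio_station, either way round below 0.3 rad and x of driver in the frame of speaker_station between -0.012 and 0.012 m and y of driver in the frame of speaker_station between 0.064 and 0.088 m and z of driver in the frame of speaker_station between -0.001 and 0.007 m and x of board in the frame of case_station between 0.027 and 0.051 m and y of board in the frame of case_station between -0.043 and -0.019 m and z of board in the frame of case_station between -0.001 and 0.007 m and angle between the x axis of board and the x axis of case_station, either way round below 0.3 rad and horizontal distance between heatsink and board below 0.01 m and z of heatsink in the frame of board between 0.008 and 0.016 m and angle between each of battery, driver, board, heatsink's own z axis and vertical below 0.1 rad and linear speed of each of battery, driver, board, heatsink below 0.02 m/s and angular speed of each of battery, driver, board, heatsink below 0.2 rad/s); the robot touches nothing.
It fails at once if the screw pot, tape roll or loupe is shifted by more than 20 mm (distance of any of screw_pot, tape_roll, loupe from where it was at the start of the episode above 0.02 m).
It also fails if it takes over 112 s, if anything falls off the work surface, if the arm or the gripper's body presses on something with over 40 N, if the wrist force passes 120 N, or if a joint passes its speed limit or range.

ROBOT

A 6-joint arm with a two-finger parallel gripper is mounted at the origin on the work surface. World frame = base frame: x ahead of the robot, y to its left, z up, the work surface at z = 0. Lengths are in m, angles in rad, forces in N, time in s.
With the tool pointing down it reaches from about 0.425 to 0.925 m from the base axis. Payload 12.5 kg.
Tool frame: the origin (TCP) lies midway between the tips of the shut fingers; the grasp point (between the pads) lies 19 mm behind it (grasp_offset is the distance from the TCP to the grasp point, in m); z points along the fingers, y is the line along which they close (so a half turn about z gives the same grasp; the last joint's range is limited). The gripper opens to 85 mm and grips with 20 to 120 N. Pads are 22 mm wide; open, the fingers measure 114 mm over their backs; the gripper's body (76 mm by 85 mm) begins 54 mm behind the grasp point. The pads swing forward as they close: fully open they stand 13 mm farther back than shut.
Start: joints at [1.013, 0.491, 1.559, -0, 1.092, -0.106], TCP at [0.273, 0.562, 0.231] pointing down, gripper open.
Joint ranges: [-3.1, 3.1], [-0.84, 2.19], [0.05, 2.79], [-1.13, 4.28], [0.06, 2.93], [-2.69, 2.69]. Speed limits (rad/s): [2.22, 2.22, 2.79, 3.14, 3.14, 3.14].

INTERFACE

Orientations are given as a rotation vector (axis times angle).
In Python, from workcell import observe, camera, camera_info, sign_off, grasp_offset gives the robot as it stands.
- The arm moves only by the tool servo_tool, never from a script. Its argument "targets" is a list of rows, each an object with "grip": the opening, from -1 (shut) to 1 (fully open); "slide": the shift along the world's x, y, z in units of 30 mm (1.0 is 30 mm), a list of three; "twist": the turn about the world's z in units of 10 degrees (1.0 is 10 degrees). A call has 1 to 20 rows; each row shifts and turns the commanded pose from where the row before left it; what a row does not reach is not made up. A row lasts 1/8 s, in which the tool goes at most 62.5 mm and 10.7 degrees, less where a joint would pass 70% of its speed; a pose out of reach is approached as far as the arm can. A call is refused whole if a number of a shift passes 1 or a number of a turn 1, either way. A call with a gripper value outside its range is refused whole. The fingers move at their own pace and stop on an object; the grip force is fixed at half the most. Time passes only in rows, so rows that do not move let the fingers close. It gives the time, the measured TCP pose, the force, the opening and the grip force at its end, in the units of the state.
- observe(): the state, without advancing time (a new reading comes with each control period).
- camera(name): name is "side" or "top"; returns the picture (420x560x3 uint8, red, green, blue); there is no depth.
- camera_info(name): a dict with "mtx" (3x3 intrinsics, pixels), "D" ([k1, k2, p1, p2, k3] as OpenCV has them; the pictures are not rectified), "rvec" (rotation vector, rad) and "tvec" (3), from world to camera coordinates, as OpenCV has them. Camera axes: x right, y down, z forward; pixel columns grow to the right and rows downward; lengths in m; the calibration is good to about 2 mm. A picture is of the moment at which its call begins. camera_info takes no time and is no camera call.
- sign_off(): hands the job in; it is judged then, once.
The state is a dict: "clock": time; "q": joint angles; "joint_vel": joint speeds; "joint_efforts": joint torques, N m; "eef_pos": TCP position; "tcp_rot": TCP orientation; "wrist_force": force on the tool from outside, world axes, zero at the start; "torque": the same for the moment, N m; "finger_gap": finger opening in m; "grip_force": force on a finger pad.
Only numpy, scipy, OpenCV 4.12 (cv2) and the standard library are available. Lean on these libraries where they do the work, as an engineer would, in place of code of your own. Each camera call takes 0.05 s, during which the arm holds its last target. There are 200 camera calls.

## Working session

There is one attempt and no reset: what is moved stays moved. The work goes in short steps, Python scripts to look and compute and a tool call to move; the robot and the scene stay as the last step left them, time stands still between calls to the robot, and variables do not carry over. Pictures are saved under pics/ and viewed, at most 14 in all, crops included, and the job is handed in when it is done.

Besides the shell and the picture viewer there is one more tool, called after "Call:" by a JSON object that holds its "op" and its "data", one argument or row to a line. servo_tool: Moves the arm, as the interface text tells. Its arguments: {"type":"object","properties":{"targets":{"type":"array","items":{"type":"object","properties":{"grip":{"type":"number"},"slide":{"type":"array","items":{"type":"number"}},"twist":{"type":"number"}}}}},"required":["targets"]}

```bash
mkdir -p pics
python3 - <<'E'
from workcell import *
import cv2
print(observe(), grasp_offset)
for n in("top","side"):
    cv2.imwrite(f"pics/{n}0.png",cv2.resize(camera(n)[:,:,::-1],(800,600),interpolation=cv2.INTER_CUBIC)); print(camera_info(n))
E
```

```text
{'clock': 0.0, 'q': array([ 1.01340156e+00,  4.91559866e-01,  1.55943320e+00, -1.69585986e-05,
        1.09167762e+00, -1.05606725e-01]), 'joint_vel': array([ 0.00049516,  0.00020951, -0.00010832, -0.00287331,  0.00038298,
        0.00056984]), 'joint_efforts': array([-1.78512744e-05, -6.18457246e+01, -2.61594647e+01, -8.08334153e-05,
        3.98349031e-03, -4.81378572e-05]), 'eef_pos': array([0.2727331 , 0.56211755, 0.23073314]), 'tcp_rot': array([-7.03559406e-01, -3.06145242e+00,  1.60870047e-03]), 'wrist_force': array([-0.61113299,  0.11166955, -0.56095681]), 'torque': array([ 0.02385851,  0.05145373, -0.05135145]), 'grip_force': 0.0, 'finger_gap': 0.08542859070899356} 0.0187
{'mtx': array([[498.45360166,   0.        , 273.27483727],
       [  0.        , 498.45360166, 213.28583217],
       [  0.        ,   0.        ,   1.        ]]), 'D': array([0.04698821, 0.        , 0.        , 0.        , 0.        ]), 'rvec': array([ 2.16453491, -2.20619636,  0.12068582]), 'tvec': array([0.01053926, 0.4140142 , 1.02881232])}
{'mtx': array([[513.27924376,   0.        , 282.86097556],
       [  0.        , 513.27924376, 208.93250096],
       [  0.        ,   0.        ,   1.        ]]), 'D': array([-0.1206455,  0.       ,  0.       ,  0.       ,  0.       ]), 'rvec': array([ 2.09495513, -0.26605203,  0.1786678 ]), 'tvec': array([-0.37225732,  0.08196217,  1.16902143])}
```

View pics/top0.png

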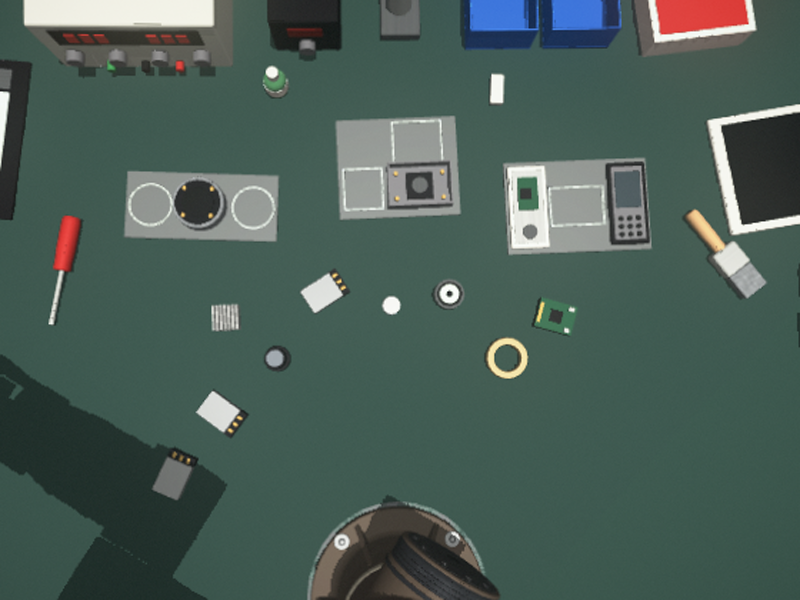

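View pics/side0.png

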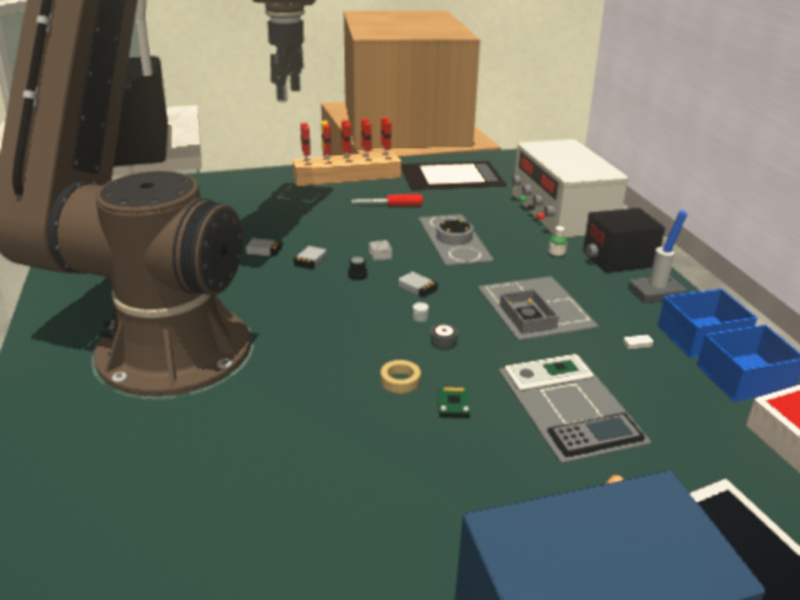

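Top view (800x600 px): battery lookalikes at (324,291), (221,413) and (175,475). The heat sink is at (225,317), the driver at (449,294) and the board at (556,316). The pot is at (391,305), the loupe at (277,358) and the tape at (507,358). The stations are speaker (201,206), case (398,167) and radio (578,206). Next I'll measure on an orthorectified view.

```bash
cat > h.py <<'E'
from workcell import *
import cv2, numpy as np
def px2w(uv,z,n="top"):
    c=camera_info(n);R,_=cv2.Rodrigues(c["rvec"]);t=c["tvec"]
    p=cv2.undistortPoints(np.float64(uv).reshape(-1,1,2),c["mtx"],c["D"]).reshape(-1,2)
    d=np.c_[p,np.ones(len(p))]@R; o=-R.T@t
    return o+d*((z-o[2])/d[:,2])[:,None]
def w2px(P,n="top"):
    c=camera_info(n);return cv2.projectPoints(np.float64(P).reshape(-1,3),c["rvec"],c["tvec"],c["mtx"],c["D"])[0].reshape(-1,2)
def ortho(im,x0,x1,y0,y1,z,s,n="top"):  # s px/m; col grows to -y, row to -x
    W,H=int((y1-y0)*s),int((x1-x0)*s)
    r,c=np.mgrid[:H,:W]
    m=w2px(np.c_[(x1-r/s).ravel(),(y1-c/s).ravel(),np.full(W*H,z)],n).astype(np.float32).reshape(H,W,2)
    return cv2.remap(im,m,None,cv2.INTER_CUBIC)
E
python3 - <<'E'
from h import *
S=560/800
o={'batA':(324,291,.016),'batB':(221,413,.016),'batC':(175,475,.016),'hs':(225,317,.022),'drv':(449,294,.024),'board':(556,316,.012),'pot':(391,305,.022),'loupe':(277,358,.034),'tape':(507,358,.019),'spk':(201,206,.003),'case':(398,167,.003),'radio':(578,206,.003),'circL':(150,206,.003)}
for k,(u,v,z) in o.items():
    w=px2w([(u*S,v*S)],z)[0]; print(k,w.round(3),np.hypot(*w[:2]).round(3))
c=camera_info("top");R,_=cv2.Rodrigues(c["rvec"]);print(-R.T@c["tvec"])
im=camera("top")[:,:,::-1].copy(); np.save("im0.npy",im)
hsv=cv2.cvtColor(im,cv2.COLOR_BGR2HSV)
bg=np.abs(im.astype(int)-cv2.medianBlur(im,91).astype(int)).sum(2)>40
for k in ['batA','hs','drv','board','pot','loupe','tape']:
    u,v,z=o[k];u*=S;v*=S
    sub=np.zeros(bg.shape,np.uint8); cv2.circle(sub,(int(u),int(v)),26,1,-1); m=(bg*sub).astype(np.uint8)
    n,l,st,ce=cv2.connectedComponentsWithStats(m); i=1+np.argmax(st[1:,4]); pts=np.argwhere(l==i)[:,::-1]
    w=px2w(pts,z); b=cv2.minAreaRect((w[:,:2]*1000).astype(np.float32)); print(k,b)
E
python3 - <<'E'
from h import *
im=np.load("im0.npy")
cv2.imwrite("pics/parts.png",ortho(im,.36,.60,-.28,.32,.016,1300))
cv2.imwrite("pics/stat.png",ortho(im,.56,.80,-.32,.38,.003,1100))
E
```

```text
batA [0.436 0.1   0.016] 0.448
batB [0.262 0.25  0.016] 0.362
batC [0.176 0.314 0.016] 0.36
hs [0.4   0.243 0.022] 0.468
drv [ 0.428 -0.084  0.024] 0.436
board [ 0.393 -0.242  0.012] 0.462
pot [0.413 0.002 0.022] 0.413
loupe [0.339 0.167 0.034] 0.378
tape [ 0.333 -0.166  0.019] 0.372
spk [0.569 0.283 0.003] 0.635
case [ 0.625 -0.013  0.003] 0.625
radio [ 0.56  -0.285  0.003] 0.628
circL [0.57  0.358 0.003] 0.673
[0.32074865 0.02535578 1.06134397]
batA ((436.3609924316406, 99.69039154052734), (43.955955505371094, 62.485809326171875), 32.12788009643555)
hs ((401.0853576660156, 244.4523162841797), (37.06223678588867, 39.70259094238281), 89.97283935546875)
drv ((427.4898376464844, -81.85662841796875), (42.92340087890625, 46.30785369873047), 43.91020965576172)
board ((399.67333984375, -215.97018432617188), (13.544261932373047, 45.15016555786133), 77.80049133300781)
pot ((414.2154235839844, 1.8202800750732422), (27.1657772064209, 27.270183563232422), 62.330074310302734)
loupe ((338.3126220703125, 166.75711059570312), (36.6563606262207, 36.83020782470703), 89.63367462158203)
tape ((334.08978271484375, -164.4921417236328), (62.88541793823242, 58.33687210083008), 88.9329605102539)
```

View pics/parts.png

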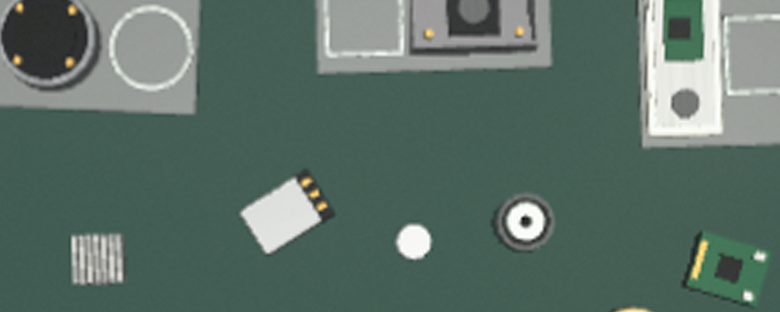

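View pics/stat.png

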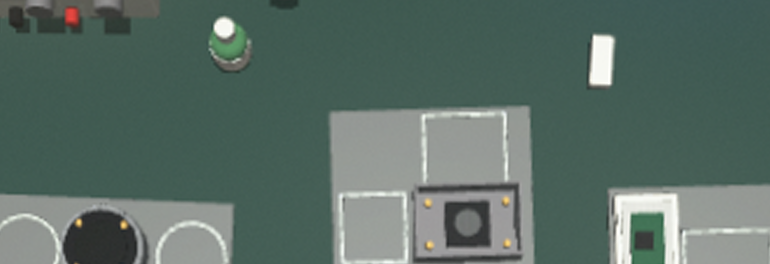

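Ambiguity: the battery lookalikes are at top px (324,291) 0.448 m, (221,413) 0.362 m and (175,475) 0.360 m from the base. The first is the farthest, so it is the one. The parts crop confirms it: pale grey block with a black contact band, at crop px (287,212). The heat sink is at (97,259), the driver at (525,222) and the board at (729,268). Now I'll fit the station poses and the board's yaw.

Run:
```python
from h import *
im=np.load("im0.npy");s=1000
X0,X1,Y0,Y1=.46,.76,-.42,.42
o=ortho(im,X0,X1,Y0,Y1,.003,s)
# station fit: model mask of mat edges via grey segmentation + rect of white outlines
hsv=cv2.cvtColor(o,cv2.COLOR_BGR2HSV)
mat=((hsv[...,1]<40)&(hsv[...,2]>90)).astype(np.uint8)
mat=cv2.morphologyEx(mat,cv2.MORPH_CLOSE,np.ones((5,5)))
n,l,st,ce=cv2.connectedComponentsWithStats(mat)
for i in range(1,n):
    if st[i,4]>8000:
        p=np.argwhere(l==i); w=np.c_[X1*1000-p[:,0],Y1*1000-p[:,1]].astype(np.float32)
        print("mat",st[i],np.round(np.concatenate([cv2.minAreaRect(w)[0],cv2.minAreaRect(w)[1],[cv2.minAreaRect(w)[2]]]),1))
wh=((hsv[...,1]<40)&(hsv[...,2]>165)).astype(np.uint8)
cs,_=cv2.findContours(wh,cv2.RETR_CCOMP,cv2.CHAIN_APPROX_NONE)
for c in cs:
    p=c[:,0]; w=np.c_[X1*1000-p[:,1],Y1*1000-p[:,0]].astype(np.float32); r=cv2.minAreaRect(w)
    if min(r[1])>45 and max(r[1])<90: print("outl",np.round(r[0],1),np.round(r[1],1),round(r[2],1))
ob=ortho(im,.34,.45,-.31,-.18,.012,2000); h=cv2.cvtColor(ob,cv2.COLOR_BGR2HSV)
m=((h[...,1]>120)&(h[...,0]>50)&(h[...,0]<75)).astype(np.uint8)
print(h[5,5],h[112,95])
n,l,st,ce=cv2.connectedComponentsWithStats(m);i=1+np.argmax(st[1:,4])
p=np.argwhere(l==i);w=np.c_[450-p[:,0]/2,-180-p[:,1]/2].astype(np.float32);print(cv2.minAreaRect(w))
```

```text
mat [  339    56   188   159 26045] [625.2 -12.2 154.6 184.    1.7]
mat [  592   126   220   147 25767] [ 561.3 -281.9  142.4  217.6    1.2]
mat [   23   136   230   110 19500] [569.6 282.2 226.2 102.4  87.5]
outl [566.8 206.2] [66.5 67.2] 45.0
outl [567.  206.5] [56. 57.] 0.0
outl [573.1 358.6] [66.6 66. ] 56.3
outl [573.5 358. ] [57.3 57.3] 45.0
outl [ 561.9 -281.8] [54.6 77.2] 1.0
outl [592.5  41.5] [65. 69.] 90.0
outl [593.5  41.7] [58.2 55.5] 1.3
outl [667.2 -42.1] [64.6 80.2] 1.5
[77 69 96] [ 72 108 120]
((403.25, -258.5), (1.0, 3.5), 90.0)
```

Run:
```python
from h import *
im=np.load("im0.npy")
ob=ortho(im,.34,.45,-.31,-.18,.012,2000); d=np.abs(ob.astype(int)-ob[5,5]).sum(2)
m=cv2.morphologyEx((d>45).astype(np.uint8),cv2.MORPH_CLOSE,np.ones((9,9)))
n,l,st,ce=cv2.connectedComponentsWithStats(m);i=1+np.argmax([st[j,4] if st[j,1]+st[j,3]<200 else 0 for j in range(1,n)])
p=np.argwhere(l==i);w=np.c_[450-p[:,0]/2,-180-p[:,1]/2].astype(np.float32);print(cv2.minAreaRect(w),st[i])
```

```text
((399.7524719238281, -215.7369384765625), (16.039794921875, 47.26959228515625), 79.28687286376953) [  49   54   45   94 1941]
```

Call:
{"op": "servo_tool", "data": {
  "targets": [
    {"grip": 1, "slide": [0.9, -1, 0], "twist": -1},
    {"grip": 1, "slide": [0.9, -1, 0], "twist": -1},
    {"grip": 1, "slide": [0.9, -1, 0], "twist": -1},
    {"grip": 1, "slide": [0.9, -1, 0], "twist": -0.2},
    {"grip": 1, "slide": [0.9, -1, 0], "twist": 0},
    {"grip": 1, "slide": [0.9, -1, -0.4], "twist": 0},
    {"grip": 1, "slide": [0, -1, -0.4], "twist": 0},
    {"grip": 1, "slide": [0, -1, -0.4], "twist": 0},
    {"grip": 1, "slide": [0, -1, -0.4], "twist": 0},
    {"grip": 1, "slide": [0, -1, -0.4], "twist": 0},
    {"grip": 1, "slide": [0, -1, -0.4], "twist": 0},
    {"grip": 1, "slide": [0, -1, -0.4], "twist": 0},
    {"grip": 1, "slide": [0, -1, -0.4], "twist": 0},
    {"grip": 1, "slide": [0, -1, -0.4], "twist": 0},
    {"grip": 1, "slide": [0, -1, -0.4], "twist": 0},
    {"grip": 1, "slide": [0, -0.4, -0.4], "twist": 0},
    {"grip": 1, "slide": [0, 0, 0], "twist": 0},
    {"grip": 1, "slide": [0, 0, 0], "twist": 0}
  ]
}}

```text
clock: 2.4
eef_pos: [0.435, 0.101, 0.0995]
tcp_rot: [1.52, 2.749, 0.0]
wrist_force: [0.1, -0.0, -0.9]
finger_gap: 0.0854
grip_force: 0.0
```

Call:
{"op": "servo_tool", "data": {
  "targets": [
    {"grip": 1, "slide": [0, 0, -0.8]},
    {"grip": 1, "slide": [0, 0, -0.8]},
    {"grip": 1, "slide": [0, 0, -0.8]},
    {"grip": 1, "slide": [0, 0, -0.5]},
    {"grip": 1, "slide": [0, 0, -0.35]},
    {"grip": 1, "slide": [0, 0, 0]},
    {"grip": -1, "slide": [0, 0, 0]},
    {"grip": -1, "slide": [0, 0, 0]},
    {"grip": -1, "slide": [0, 0, 0]},
    {"grip": -1, "slide": [0, 0, 0]},
    {"grip": -1, "slide": [0, 0, 0]},
    {"grip": -1, "slide": [0, 0, 0]},
    {"grip": -1, "slide": [0, 0, 0]},
    {"grip": -1, "slide": [0, 0, 0]}
  ]
}}

```text
invalid input at $.targets[0]: expected keys grip, slide, twist
```

Call:
{"op": "servo_tool", "data": {
  "targets": [
    {"grip": 1, "slide": [0, 0, -0.8], "twist": 0},
    {"grip": 1, "slide": [0, 0, -0.8], "twist": 0},
    {"grip": 1, "slide": [0, 0, -0.8], "twist": 0},
    {"grip": 1, "slide": [0, 0, -0.5], "twist": 0},
    {"grip": 1, "slide": [0, 0, -0.35], "twist": 0},
    {"grip": 1, "slide": [0, 0, 0], "twist": 0},
    {"grip": -1, "slide": [0, 0, 0], "twist": 0},
    {"grip": -1, "slide": [0, 0, 0], "twist": 0},
    {"grip": -1, "slide": [0, 0, 0], "twist": 0},
    {"grip": -1, "slide": [0, 0, 0], "twist": 0},
    {"grip": -1, "slide": [0, 0, 0], "twist": 0},
    {"grip": -1, "slide": [0, 0, 0], "twist": 0},
    {"grip": -1, "slide": [0, 0, 0], "twist": 0},
    {"grip": -1, "slide": [0, 0, 0], "twist": 0}
  ]
}}

```text
clock: 4.15
eef_pos: [0.4352, 0.1004, 0.0026]
tcp_rot: [1.52, 2.748, 0.001]
wrist_force: [-0.8, 1.3, 10.5]
finger_gap: 0.0385
grip_force: 60.0
```

Call:
{"op": "servo_tool", "data": {
  "targets": [
    {"grip": -1, "slide": [0, 0, 0.5], "twist": 0},
    {"grip": -1, "slide": [0, 0, 0.9], "twist": 0},
    {"grip": -1, "slide": [0, 0, 0.9], "twist": 0},
    {"grip": -1, "slide": [0, 0, 0.9], "twist": 0},
    {"grip": -1, "slide": [0.5, -1, 0], "twist": 0},
    {"grip": -1, "slide": [0.5, -1, 0], "twist": -0.5},
    {"grip": -1, "slide": [0.5, -1, 0], "twist": -0.5},
    {"grip": -1, "slide": [0.5, -1, 0], "twist": -0.5},
    {"grip": -1, "slide": [0.5, -1, 0], "twist": -0.5},
    {"grip": -1, "slide": [0.5, -1, 0], "twist": -0.5},
    {"grip": -1, "slide": [0.5, -1, 0], "twist": -0.5},
    {"grip": -1, "slide": [0.5, -1, 0], "twist": -0.06},
    {"grip": -1, "slide": [0.2, -1, 0], "twist": 0},
    {"grip": -1, "slide": [0, -1, 0], "twist": 0},
    {"grip": -1, "slide": [0, -1, 0], "twist": 0},
    {"grip": -1, "slide": [0, -1, 0], "twist": 0},
    {"grip": -1, "slide": [0, -0.75, 0], "twist": 0},
    {"grip": -1, "slide": [0, 0, 0], "twist": 0},
    {"grip": -1, "slide": [0, 0, 0], "twist": 0}
  ]
}}

```text
clock: 6.52
eef_pos: [0.5607, -0.2815, 0.0977]
tcp_rot: [-2.191, -2.25, -0.0]
wrist_force: [-0.4, 0.0, -0.5]
finger_gap: 0.0385
grip_force: 61.1
```

Run:
```python
from h import *
cv2.imwrite("pics/t1.png",cv2.resize(camera("top")[80:300,:,::-1],(800,314),interpolation=cv2.INTER_CUBIC))
```

```text
(no output)
```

View pics/t1.png

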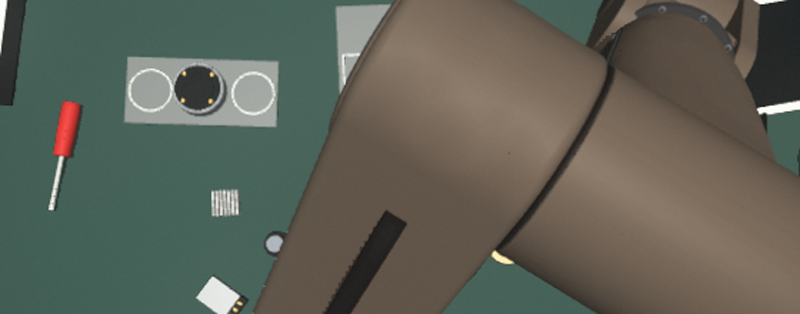

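The top camera is blocked by the arm here: the brown links cover the radio, and only the speaker (201,90) and heat sink (225,203) show. The grip reads 38.5 mm at 61 N, so the battery is held. I'll lower it.

Call:
{"op": "servo_tool", "data": {
  "targets": [
    {"grip": -1, "slide": [0, 0, -0.8], "twist": 0},
    {"grip": -1, "slide": [0, 0, -0.8], "twist": 0},
    {"grip": -1, "slide": [0, 0, -0.8], "twist": 0},
    {"grip": -1, "slide": [0, 0, -0.4], "twist": 0},
    {"grip": -1, "slide": [0, 0, -0.23], "twist": 0},
    {"grip": -1, "slide": [0, 0, 0], "twist": 0},
    {"grip": -1, "slide": [0, 0, 0], "twist": 0}
  ]
}}

```text
clock: 7.45
eef_pos: [0.5612, -0.2823, 0.0076]
tcp_rot: [2.191, 2.25, 0.0]
wrist_force: [-0.0, -0.6, -1.1]
finger_gap: 0.0384
grip_force: 61.1
```

Call:
{"op": "servo_tool", "data": {
  "targets": [
    {"grip": 1, "slide": [0, 0, -0.03], "twist": 0},
    {"grip": 1, "slide": [0, 0, 0], "twist": 0},
    {"grip": 1, "slide": [0, 0, 0], "twist": 0},
    {"grip": 1, "slide": [0, 0, 0], "twist": 0},
    {"grip": 1, "slide": [0, 0, 0.5], "twist": 0},
    {"grip": 1, "slide": [0, 0, 1], "twist": 0},
    {"grip": 1, "slide": [0, 0, 1], "twist": 0},
    {"grip": 1, "slide": [0, 0, 0.5], "twist": 0},
    {"grip": 1, "slide": [-0.7, 0.17, 0], "twist": 1},
    {"grip": 1, "slide": [-0.7, 0.17, 0], "twist": 1},
    {"grip": 1, "slide": [-0.7, 0.17, 0], "twist": 1},
    {"grip": 1, "slide": [-0.7, 0.17, 0], "twist": 1},
    {"grip": 1, "slide": [-0.7, 0.17, 0], "twist": 1},
    {"grip": 1, "slide": [-0.7, 0.17, 0], "twist": 1},
    {"grip": 1, "slide": [-0.7, 0.17, 0], "twist": 1},
    {"grip": 1, "slide": [-0.7, 0.15, 0], "twist": 0.35},
    {"grip": 1, "slide": [0, 0, 0], "twist": 0},
    {"grip": 1, "slide": [0, 0, 0], "twist": 0}
  ]
}}

```text
clock: 9.7
eef_pos: [0.3936, -0.2424, 0.0962]
tcp_rot: [0.412, 3.114, -0.001]
wrist_force: [-0.2, -0.4, -0.9]
finger_gap: 0.0856
grip_force: 0.0
```

Run:
```python
from h import *
a=cv2.resize(camera("top")[80:300,:,::-1],(800,314),interpolation=cv2.INTER_CUBIC)
b=cv2.resize(camera("side")[170:330,200:460,::-1],(455,280),interpolation=cv2.INTER_CUBIC)
p=np.zeros((594,800,3),np.uint8);p[:314]=a;p[314:,:455]=b
cv2.imwrite("pics/t2.png",p)
```

```text
(no output)
```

View pics/t2.png

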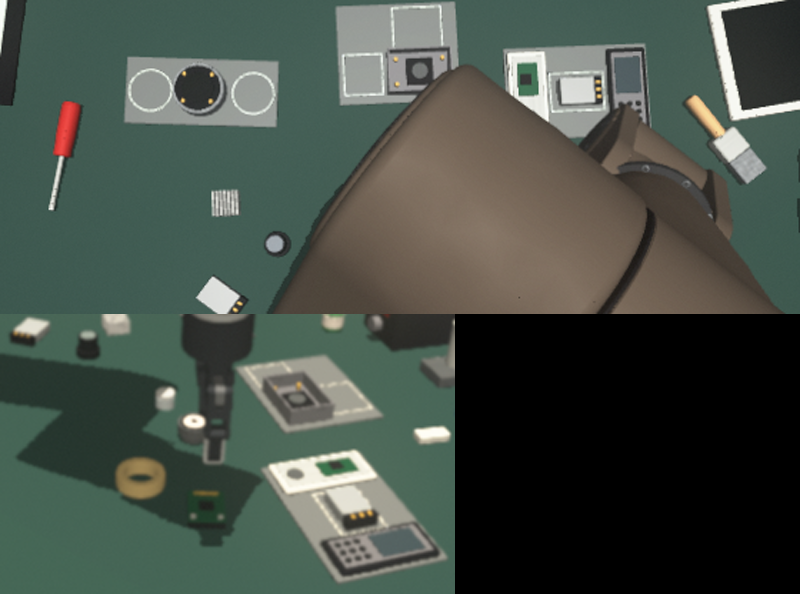

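The battery lies in its outline (top px (579,91), outline centre (577,91)). The gripper is above the board (side px (207,508)). Next I'll grasp the board.

Call:
{"op": "servo_tool", "data": {
  "targets": [
    {"grip": 1, "slide": [0, 0, -0.8], "twist": 0},
    {"grip": 1, "slide": [0, 0, -0.8], "twist": 0},
    {"grip": 1, "slide": [0, 0, -0.8], "twist": 0},
    {"grip": 1, "slide": [0, 0, -0.45], "twist": 0},
    {"grip": 1, "slide": [0, 0, -0.3], "twist": 0},
    {"grip": 1, "slide": [0, 0, 0], "twist": 0},
    {"grip": -1, "slide": [0, 0, 0], "twist": 0},
    {"grip": -1, "slide": [0, 0, 0], "twist": 0},
    {"grip": -1, "slide": [0, 0, 0], "twist": 0},
    {"grip": -1, "slide": [0, 0, 0], "twist": 0},
    {"grip": -1, "slide": [0, 0, 0], "twist": 0},
    {"grip": -1, "slide": [0, 0, 0], "twist": 0}
  ]
}}

```text
clock: 11.3
eef_pos: [0.3931, -0.2422, 0.0025]
tcp_rot: [0.41, 3.113, -0.001]
wrist_force: [-1.5, -0.3, 9.8]
finger_gap: 0.0538
grip_force: 61.2
```

Call:
{"op": "servo_tool", "data": {
  "targets": [
    {"grip": -1, "slide": [0, 0, 0.5], "twist": 0},
    {"grip": -1, "slide": [0, 0, 0.9], "twist": 0},
    {"grip": -1, "slide": [0, 0, 0.9], "twist": 0},
    {"grip": -1, "slide": [0, 0, 0.9], "twist": 0},
    {"grip": -1, "slide": [0.7, 0.5, 0], "twist": 0.3},
    {"grip": -1, "slide": [0.7, 0.5, 0], "twist": 0.3},
    {"grip": -1, "slide": [0.7, 0.5, 0], "twist": 0.3},
    {"grip": -1, "slide": [0.7, 0.5, 0], "twist": 0.3},
    {"grip": -1, "slide": [0.7, 0.5, 0], "twist": 0.3},
    {"grip": -1, "slide": [0.7, 0.5, 0], "twist": 0.15},
    {"grip": -1, "slide": [0.7, 0.5, 0], "twist": 0},
    {"grip": -1, "slide": [0.7, 0.5, 0], "twist": 0},
    {"grip": -1, "slide": [0.7, 0.5, 0], "twist": 0},
    {"grip": -1, "slide": [0.7, 0.5, 0], "twist": 0},
    {"grip": -1, "slide": [0.7, 0.5, 0], "twist": 0},
    {"grip": -1, "slide": [0.7, 0.5, 0], "twist": 0},
    {"grip": -1, "slide": [0.7, 0.67, 0], "twist": 0},
    {"grip": -1, "slide": [0, 0, 0], "twist": 0},
    {"grip": -1, "slide": [0, 0, 0], "twist": 0}
  ]
}}

```text
clock: 13.68
eef_pos: [0.6653, -0.0421, 0.0981]
tcp_rot: [0.042, -3.141, -0.0]
wrist_force: [-0.5, -0.7, -0.9]
finger_gap: 0.0539
grip_force: 64.1
```

Call:
{"op": "servo_tool", "data": {
  "targets": [
    {"grip": -1, "slide": [0, 0, -0.8], "twist": 0},
    {"grip": -1, "slide": [0, 0, -0.8], "twist": 0},
    {"grip": -1, "slide": [0, 0, -0.8], "twist": 0},
    {"grip": -1, "slide": [0, 0, -0.4], "twist": 0},
    {"grip": -1, "slide": [0, 0, -0.27], "twist": 0},
    {"grip": -1, "slide": [0, 0, 0], "twist": 0},
    {"grip": -1, "slide": [0, 0, 0], "twist": 0},
    {"grip": 1, "slide": [0, 0, 0], "twist": 0},
    {"grip": 1, "slide": [0, 0, 0], "twist": 0},
    {"grip": 1, "slide": [0, 0, 0], "twist": 0},
    {"grip": 1, "slide": [0, 0, 0], "twist": 0},
    {"grip": 1, "slide": [0, 0, 0.5], "twist": 0},
    {"grip": 1, "slide": [0, 0, 1], "twist": 0},
    {"grip": 1, "slide": [0, 0, 1], "twist": 0},
    {"grip": 1, "slide": [0, 0, 0.5], "twist": 0}
  ]
}}

```text
clock: 15.55
eef_pos: [0.6664, -0.0419, 0.0979]
tcp_rot: [-0.042, 3.139, -0.001]
wrist_force: [-0.2, 0.1, 0.5]
finger_gap: 0.0859
grip_force: 0.0
```

Call:
{"op": "servo_tool", "data": {
  "targets": [
    {"grip": 1, "slide": [-0.8, -0.14, 0], "twist": -0.94},
    {"grip": 1, "slide": [-0.8, -0.14, 0], "twist": -0.94},
    {"grip": 1, "slide": [-0.8, -0.14, 0], "twist": -0.94},
    {"grip": 1, "slide": [-0.8, -0.14, 0], "twist": -0.94},
    {"grip": 1, "slide": [-0.8, -0.14, 0], "twist": -0.94},
    {"grip": 1, "slide": [-0.8, -0.14, 0], "twist": -0.94},
    {"grip": 1, "slide": [-0.8, -0.14, 0], "twist": -0.94},
    {"grip": 1, "slide": [-0.8, -0.14, 0], "twist": -0.94},
    {"grip": 1, "slide": [-0.8, -0.14, 0], "twist": -0.94},
    {"grip": 1, "slide": [-0.75, -0.11, 0], "twist": -0.94},
    {"grip": 1, "slide": [0, 0, 0], "twist": 0},
    {"grip": 1, "slide": [0, 0, 0], "twist": 0}
  ]
}}

```text
clock: 17.05
eef_pos: [0.4283, -0.0831, 0.0956]
tcp_rot: [2.265, 2.176, 0.001]
wrist_force: [-0.2, 0.6, 0.1]
finger_gap: 0.0854
grip_force: 0.0
```

Run:
```python
from h import *
a=cv2.resize(camera("top")[80:300,:,::-1],(800,314),interpolation=cv2.INTER_CUBIC)
b=cv2.resize(camera("side")[170:330,200:460,::-1],(455,280),interpolation=cv2.INTER_CUBIC)
p=np.zeros((594,800,3),np.uint8);p[:314]=a;p[314:,:455]=b
cv2.imwrite("pics/t3.png",p)
```

```text
(no output)
```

View pics/t3.png

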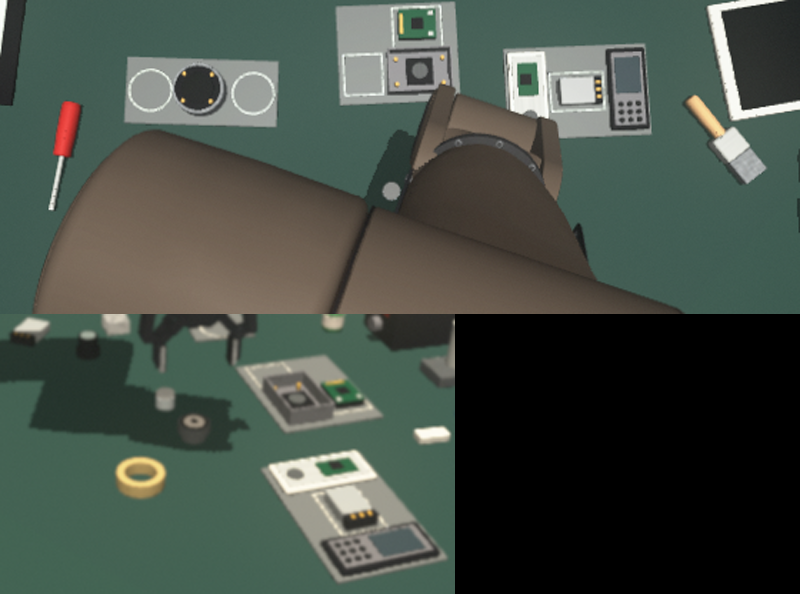

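The board sits in its outline (top px (416,25)) and the battery is still good. The gripper straddles the driver (side px (194,428)).

Call:
{"op": "servo_tool", "data": {
  "targets": [
    {"grip": 1, "slide": [0, 0, -0.8], "twist": 0},
    {"grip": 1, "slide": [0, 0, -0.8], "twist": 0},
    {"grip": 1, "slide": [0, 0, -0.8], "twist": 0},
    {"grip": 1, "slide": [0, 0, -0.6], "twist": 0},
    {"grip": 1, "slide": [0, 0, 0], "twist": 0},
    {"grip": 1, "slide": [0, 0, 0], "twist": 0},
    {"grip": -1, "slide": [0, 0, 0], "twist": 0},
    {"grip": -1, "slide": [0, 0, 0], "twist": 0},
    {"grip": -1, "slide": [0, 0, 0], "twist": 0},
    {"grip": -1, "slide": [0, 0, 0], "twist": 0},
    {"grip": -1, "slide": [0, 0, 0], "twist": 0},
    {"grip": -1, "slide": [0, 0, 0], "twist": 0},
    {"grip": -1, "slide": [0, 0, 0], "twist": 0}
  ]
}}

```text
clock: 18.77
eef_pos: [0.4277, -0.0831, 0.0063]
tcp_rot: [2.268, 2.172, 0.001]
wrist_force: [-1.7, 1.7, 14.4]
finger_gap: 0.0417
grip_force: 58.6
```

Call:
{"op": "servo_tool", "data": {
  "targets": [
    {"grip": -1, "slide": [0, 0, 0.5], "twist": 0},
    {"grip": -1, "slide": [0, 0, 0.9], "twist": 0},
    {"grip": -1, "slide": [0, 0, 0.9], "twist": 0},
    {"grip": -1, "slide": [0, 0, 0.9], "twist": 0},
    {"grip": -1, "slide": [0.3, 0.9, 0], "twist": 0},
    {"grip": -1, "slide": [0.3, 0.9, 0], "twist": 0},
    {"grip": -1, "slide": [0.3, 0.9, 0], "twist": 0},
    {"grip": -1, "slide": [0.3, 0.9, 0], "twist": 0},
    {"grip": -1, "slide": [0.3, 0.9, 0], "twist": 0},
    {"grip": -1, "slide": [0.3, 0.9, 0], "twist": 0},
    {"grip": -1, "slide": [0.3, 0.9, 0], "twist": 0},
    {"grip": -1, "slide": [0.3, 0.9, 0], "twist": 0},
    {"grip": -1, "slide": [0.3, 0.9, 0], "twist": 0},
    {"grip": -1, "slide": [0.3, 0.9, 0], "twist": 0},
    {"grip": -1, "slide": [0.3, 0.9, 0], "twist": 0},
    {"grip": -1, "slide": [0.3, 0.9, 0], "twist": 0},
    {"grip": -1, "slide": [0.3, 0.9, 0], "twist": 0},
    {"grip": -1, "slide": [0.3, 0.9, 0], "twist": 0},
    {"grip": -1, "slide": [0.3, 0.9, 0], "twist": 0},
    {"grip": -1, "slide": [0.3, 0.9, 0], "twist": 0}
  ]
}}

```text
clock: 21.28
eef_pos: [0.5714, 0.3498, 0.1014]
tcp_rot: [-2.269, -2.173, 0.001]
wrist_force: [-0.5, 0.4, -1.4]
finger_gap: 0.0417
grip_force: 61.3
```

Call:
{"op": "servo_tool", "data": {
  "targets": [
    {"grip": -1, "slide": [0, 0.3, 0], "twist": 0},
    {"grip": -1, "slide": [0, 0, 0], "twist": 0},
    {"grip": -1, "slide": [0, 0, 0], "twist": 0}
  ]
}}

```text
clock: 21.65
eef_pos: [0.5711, 0.3571, 0.1014]
tcp_rot: [-2.27, -2.172, 0.001]
wrist_force: [-0.8, 0.4, -1.6]
finger_gap: 0.0418
grip_force: 61.3
```

Call:
{"op": "servo_tool", "data": {
  "targets": [
    {"grip": -1, "slide": [0.05, 0.03, -0.8], "twist": 0},
    {"grip": -1, "slide": [0, 0, -0.8], "twist": 0},
    {"grip": -1, "slide": [0, 0, -0.8], "twist": 0},
    {"grip": -1, "slide": [0, 0, -0.4], "twist": 0},
    {"grip": -1, "slide": [0, 0, -0.24], "twist": 0},
    {"grip": -1, "slide": [0, 0, 0], "twist": 0},
    {"grip": -1, "slide": [0, 0, 0], "twist": 0},
    {"grip": 1, "slide": [0, 0, 0], "twist": 0},
    {"grip": 1, "slide": [0, 0, 0], "twist": 0},
    {"grip": 1, "slide": [0, 0, 0], "twist": 0},
    {"grip": 1, "slide": [0, 0, 0], "twist": 0},
    {"grip": 1, "slide": [0, 0, 0.5], "twist": 0},
    {"grip": 1, "slide": [0, 0, 1], "twist": 0},
    {"grip": 1, "slide": [0, 0, 1], "twist": 0},
    {"grip": 1, "slide": [0, 0, 0.6], "twist": 0}
  ]
}}

```text
clock: 23.52
eef_pos: [0.5733, 0.3591, 0.1057]
tcp_rot: [2.268, 2.172, 0.004]
wrist_force: [-0.3, 0.6, -0.4]
finger_gap: 0.0857
grip_force: 0.0
```

Call:
{"op": "servo_tool", "data": {
  "targets": [
    {"grip": 1, "slide": [-0.6, -0.4, 0], "twist": 0.94},
    {"grip": 1, "slide": [-0.6, -0.4, 0], "twist": 0.94},
    {"grip": 1, "slide": [-0.6, -0.4, 0], "twist": 0.94},
    {"grip": 1, "slide": [-0.6, -0.4, 0], "twist": 0.94},
    {"grip": 1, "slide": [-0.6, -0.4, 0], "twist": 0.94},
    {"grip": 1, "slide": [-0.6, -0.4, 0], "twist": 0.94},
    {"grip": 1, "slide": [-0.6, -0.4, 0], "twist": 0.94},
    {"grip": 1, "slide": [-0.6, -0.4, 0], "twist": 0.94},
    {"grip": 1, "slide": [-0.6, -0.4, 0], "twist": 0.94},
    {"grip": 1, "slide": [-0.37, -0.23, 0], "twist": 0.94},
    {"grip": 1, "slide": [0, 0, 0], "twist": 0},
    {"grip": 1, "slide": [0, 0, 0], "twist": 0}
  ]
}}

```text
clock: 25.02
eef_pos: [0.4004, 0.2443, 0.1035]
tcp_rot: [-0.036, 3.141, 0.001]
wrist_force: [-0.1, -0.3, -0.1]
finger_gap: 0.0854
grip_force: 0.0
```

Run:
```python
from h import *
im=camera("top")[:,:,::-1]
a=cv2.resize(im[80:300],(800,314),interpolation=cv2.INTER_CUBIC)
b=ortho(im,.61,.72,-.13,.05,.015,2500)
b=b[:280,:450]; p=np.zeros((594,800,3),np.uint8);p[:314]=a;p[314:314+b.shape[0],:b.shape[1]]=b
cv2.imwrite("pics/t4.png",p)
```

```text
(no output)
```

View pics/t4.png

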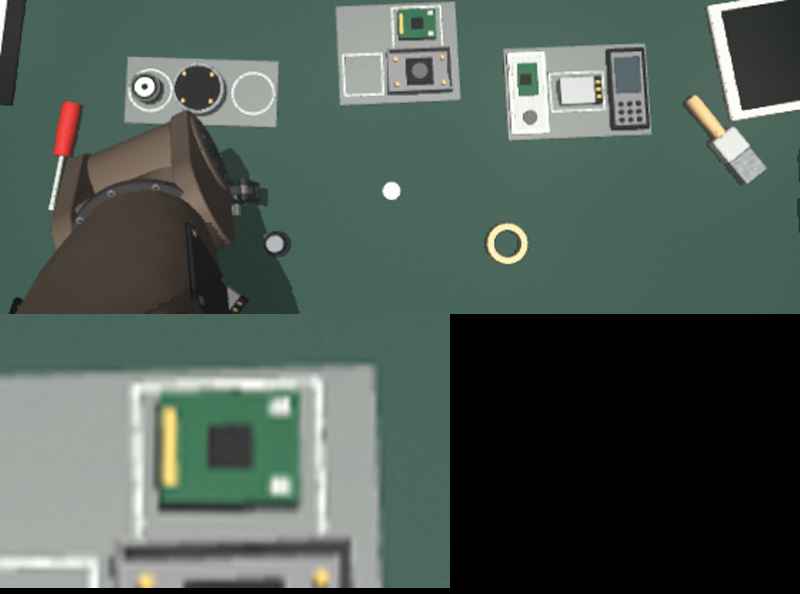

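The driver is in the left circle (px (146,87); circle (150,90), offset explained by parallax). The board chip in the crop, (230,447), corresponds to (0.667,-0.042), about 2-3 mm from the outline's centre. Next I'll grasp the heat sink.

Call:
{"op": "servo_tool", "data": {
  "targets": [
    {"grip": 1, "slide": [0, 0, -0.8], "twist": 0},
    {"grip": 1, "slide": [0, 0, -0.8], "twist": 0},
    {"grip": 1, "slide": [0, 0, -0.8], "twist": 0},
    {"grip": 1, "slide": [0, 0, -0.6], "twist": 0},
    {"grip": 1, "slide": [0, 0, -0.28], "twist": 0},
    {"grip": 1, "slide": [0, 0, 0], "twist": 0},
    {"grip": -1, "slide": [0, 0, 0], "twist": 0},
    {"grip": -1, "slide": [0, 0, 0], "twist": 0},
    {"grip": -1, "slide": [0, 0, 0], "twist": 0},
    {"grip": -1, "slide": [0, 0, 0], "twist": 0},
    {"grip": -1, "slide": [0, 0, 0], "twist": 0},
    {"grip": -1, "slide": [0, 0, 0], "twist": 0},
    {"grip": -1, "slide": [0, 0, 0], "twist": 0}
  ]
}}

```text
clock: 26.7
eef_pos: [0.3999, 0.2441, 0.0056]
tcp_rot: [-0.042, 3.14, 0.001]
wrist_force: [-0.7, -0.2, 9.5]
finger_gap: 0.035
grip_force: 60.0
```

Call:
{"op": "servo_tool", "data": {
  "targets": [
    {"grip": -1, "slide": [0, 0, 0.5], "twist": 0},
    {"grip": -1, "slide": [0, 0, 1], "twist": 0},
    {"grip": -1, "slide": [0, 0, 1], "twist": 0},
    {"grip": -1, "slide": [0, 0, 0.9], "twist": 0},
    {"grip": -1, "slide": [0.7, -0.75, 0], "twist": 0},
    {"grip": -1, "slide": [0.7, -0.75, 0], "twist": 0},
    {"grip": -1, "slide": [0.7, -0.75, 0], "twist": 0},
    {"grip": -1, "slide": [0.7, -0.75, 0], "twist": 0},
    {"grip": -1, "slide": [0.7, -0.75, 0], "twist": 0},
    {"grip": -1, "slide": [0.7, -0.75, 0], "twist": 0},
    {"grip": -1, "slide": [0.7, -0.75, 0], "twist": 0},
    {"grip": -1, "slide": [0.7, -0.75, 0], "twist": 0},
    {"grip": -1, "slide": [0.7, -0.75, 0], "twist": 0},
    {"grip": -1, "slide": [0.7, -0.75, 0], "twist": 0},
    {"grip": -1, "slide": [0.7, -0.75, 0], "twist": 0},
    {"grip": -1, "slide": [0.7, -0.75, 0], "twist": 0},
    {"grip": -1, "slide": [0.5, -0.53, 0], "twist": 0},
    {"grip": -1, "slide": [0, 0, 0], "twist": 0},
    {"grip": -1, "slide": [0, 0, 0], "twist": 0},
    {"grip": -1, "slide": [0, 0, 0], "twist": 0}
  ]
}}

```text
clock: 29.2
eef_pos: [0.6663, -0.0412, 0.1072]
tcp_rot: [0.043, -3.141, -0.0]
wrist_force: [-0.3, -0.3, -0.7]
finger_gap: 0.0348
grip_force: 60.1
```

Call:
{"op": "servo_tool", "data": {
  "targets": [
    {"grip": -1, "slide": [0.02, -0.02, -0.8], "twist": 0},
    {"grip": -1, "slide": [0, 0, -0.8], "twist": 0},
    {"grip": -1, "slide": [0, 0, -0.7], "twist": 0},
    {"grip": -1, "slide": [0, 0, -0.35], "twist": 0},
    {"grip": -1, "slide": [0, 0, -0.2], "twist": 0},
    {"grip": -1, "slide": [0, 0, 0], "twist": 0},
    {"grip": -1, "slide": [0, 0, 0], "twist": 0}
  ]
}}

```text
clock: 30.08
eef_pos: [0.6676, -0.0425, 0.0219]
tcp_rot: [-0.041, 3.14, -0.0]
wrist_force: [-0.0, -0.3, -0.4]
finger_gap: 0.0347
grip_force: 60.1
```

Release, rise, and clear the view by swinging left of the case.

Call:
{"op": "servo_tool", "data": {
  "targets": [
    {"grip": -1, "slide": [0, 0, -0.03], "twist": 0},
    {"grip": 1, "slide": [0, 0, 0], "twist": 0},
    {"grip": 1, "slide": [0, 0, 0], "twist": 0},
    {"grip": 1, "slide": [0, 0, 0], "twist": 0},
    {"grip": 1, "slide": [0, 0, 0], "twist": 0},
    {"grip": 1, "slide": [0, 0, 0.5], "twist": 0},
    {"grip": 1, "slide": [0, 0, 1], "twist": 0},
    {"grip": 1, "slide": [0, 0, 1], "twist": 0},
    {"grip": 1, "slide": [0, 0, 1], "twist": 0},
    {"grip": 1, "slide": [0, 0, 1], "twist": 0},
    {"grip": 1, "slide": [-1, 0, 0], "twist": 0},
    {"grip": 1, "slide": [-1, 0, 0], "twist": 0},
    {"grip": 1, "slide": [-1, 0, 0], "twist": 0},
    {"grip": 1, "slide": [-1, 0, 0], "twist": 0},
    {"grip": 1, "slide": [-1, 0, 0], "twist": 0},
    {"grip": 1, "slide": [-1, 0, 0], "twist": 0},
    {"grip": 1, "slide": [0, 0, 0], "twist": 0},
    {"grip": 1, "slide": [0, 0, 0], "twist": 0}
  ]
}}

```text
clock: 32.33
eef_pos: [0.4882, -0.0426, 0.1562]
tcp_rot: [-0.041, 3.14, -0.0]
wrist_force: [-0.1, -0.5, 0.3]
finger_gap: 0.0854
grip_force: 0.0
```

Run:
```python
from h import *
im=camera("top")[:,:,::-1]
a=cv2.resize(im[80:300],(800,314),interpolation=cv2.INTER_CUBIC)
b=ortho(im,.61,.72,-.13,.03,.037,2500)[:280]
c=cv2.resize(camera("side")[190:270,330:430,::-1],(350,280),interpolation=cv2.INTER_CUBIC)
p=np.zeros((594,800,3),np.uint8);p[:314]=a;p[314:314+b.shape[0],:b.shape[1]]=b;p[314:,440:790]=c
cv2.imwrite("pics/t5.png",p)
```

```text
(no output)
```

View pics/t5.png

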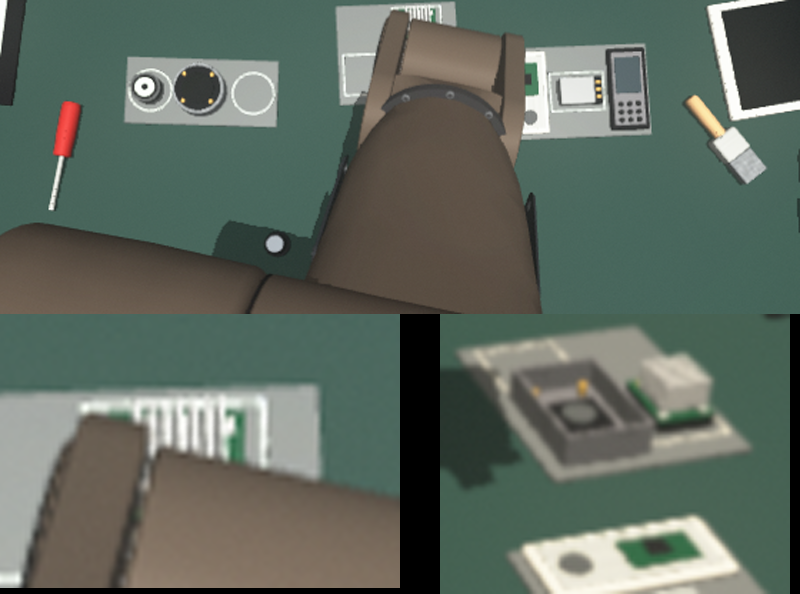

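The heat sink sits on the board (side crop (675,383)), but the arm hides it from above. I'll swing left for one clear look.

Call:
{"op": "servo_tool", "data": {
  "targets": [
    {"grip": 1, "slide": [0, 1, 0], "twist": 0},
    {"grip": 1, "slide": [0, 1, 0], "twist": 0},
    {"grip": 1, "slide": [0, 1, 0], "twist": 0},
    {"grip": 1, "slide": [0, 1, 0], "twist": 0},
    {"grip": 1, "slide": [0, 1, 0], "twist": 0},
    {"grip": 1, "slide": [0, 1, 0], "twist": 0},
    {"grip": 1, "slide": [0, 0, 0], "twist": 0},
    {"grip": 1, "slide": [0, 0, 0], "twist": 0}
  ]
}}

```text
clock: 33.42
eef_pos: [0.4876, 0.1373, 0.1553]
tcp_rot: [0.042, -3.141, 0.0]
wrist_force: [0.7, 0.1, 0.5]
finger_gap: 0.0852
grip_force: 0.0
```

Run:
```python
from h import *
im=camera("top")[:,:,::-1]
a=cv2.resize(im[80:300],(800,314),interpolation=cv2.INTER_CUBIC)
b=ortho(im,.61,.72,-.13,.03,.037,2500)[:280]
c=ortho(im,.61,.72,-.13,.03,.015,2500)[:280]
p=np.zeros((594,800,3),np.uint8);p[:314]=a;p[314:314+b.shape[0],:b.shape[1]]=b;p[314:314+c.shape[0],400:]=c
cv2.imwrite("pics/t6.png",p)
```

```text
(no output)
```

View pics/t6.png

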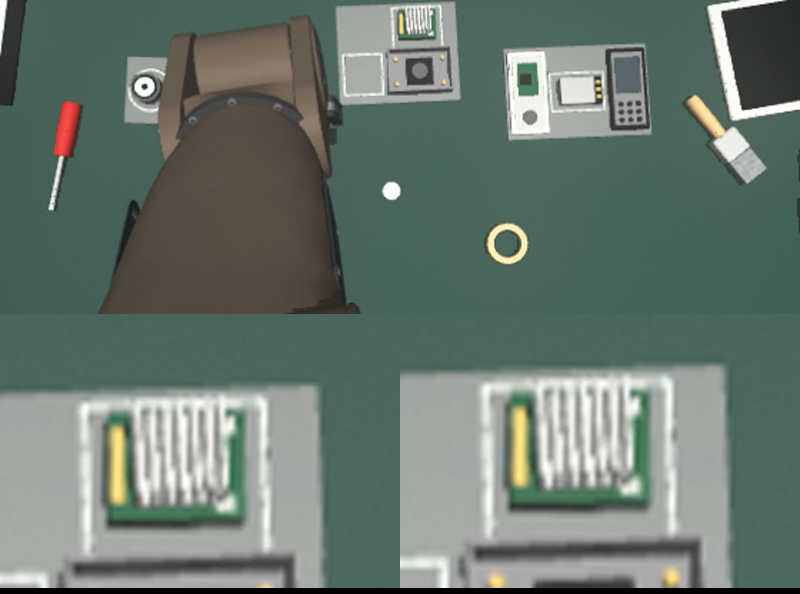

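The heat sink top in the left crop, about (181,444), corresponds to (0.668,-0.042), within 2 mm of the board centre. The bystanders haven't moved, so I'm handing in.

```bash
python3 -c "from workcell import *; print(sign_off())"
```

```text
the job is handed in; nothing more can be done
None
```

The battery, driver and board are in their outlines and the heat sink is centred on the board. The last camera views put each within about 3 mm, and the job was handed in at about 33 s; the sign-off returned no verdict.

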